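# Lay the drink carton down in the bento box and bolt its sprung lid

### The arm

A 6-joint arm with a two-finger parallel gripper is mounted at the origin on the work surface. World frame = base frame: x ahead of the robot, y to its left, z up, the work surface at z = 0. Lengths are in m, angles in rad, forces in N, time in s.
With the tool pointing down it reaches from about 0.25 to 0.725 m from the base axis. Payload 4 kg.
Tool frame: the origin (TCP) lies on the centre line of the jaws, within the pads' length; the fingertips stand 19 mm ahead of it and the grasp point (between the pads) is the TCP; z points along the fingers, y is the direction in which the jaws open and shut (so a half turn about z gives the same grasp; the last joint's range is limited). The gripper opens to 85 mm and grips with 20 to 120 N. Pads are 22 mm wide; open, the fingers measure 114 mm over their backs; the gripper's body (76 mm by 85 mm) begins 54 mm behind the grasp point. The pads swing forward as they close: fully open they stand 13 mm farther back than shut.
Start: joints at [1.187, 0.241, 0.005, 1.335, 0, 1.571], TCP at [0.187, 0.464, 0.25] pointing down, gripper open.
Joint ranges: [-2.72, 2.72], [-1.05, 1.87], [-1.09, 1.28], [-1.99, 2.15], [-1.42, 1.44], [-3.14, 3.14]. Speed limits (rad/s): [2.79, 2.79, 3.14, 3.14, 3.14, 3.14].

### API

Orientations are given as a unit quaternion [x, y, z, w].
In Python, from workcell import bot gives the robot as it stands. The module is installed in compiled form; this text tells all that it offers.
- The arm moves only by the shell command python3 -m handwheel 'ROWS' [OPENING]. ROWS is JSON, a list of rows, each an object of numbers: "dx", "dy", "dz": the shift along the tool's x, y, z as a fraction of full scale; "ax", "ay", "az": the turn, a rotation vector about the tool's x, y, z as a fraction of full scale. In form: [{"dx": .., "dy": .., "dz": .., "ax": .., "ay": .., "az": ..}, ...]. A call has 1 to 12 rows; each row shifts and turns the commanded pose from where the row before left it, along the tool's axes as they then stand; what a row does not reach is not made up. Full scale, the value 1, is 2.5 cm for a shift and 0.15 rad for a turn. A row lasts 1/10 s, in which the tool goes at most 50 mm and 8.59 degrees, less where a joint would pass 70% of its speed; a pose out of reach is approached as far as the arm can. A call with a number of a shift or a turn outside -1 to 1 is refused whole. A call with a gripper value outside its range is refused whole. OPENING is the gripper's target within -1 to 1 (fully open at 1, half-way at 0, shut at -1), set as the call begins (- or left out, the last holds). The fingers move at their own pace and stop on an object; the grip force is fixed at half the most. Time passes only in rows, so rows that do not move let the fingers close. It gives the time, the measured TCP pose, the force and the opening at its end, in the units of the state.
- bot.get_obs(): the state, without advancing time (a new reading comes with each control period).
- bot.camera(name): name is "side" or "top"; returns a dict with "img" (420x560x3 uint8, red, green, blue), "intrinsics" (3x3 intrinsics, pixels), "eye" and "rotation" of the camera in the world. Camera axes: x right, y down, z forward; pixel columns grow to the right and rows downward; lengths in m; the calibration is good to about 2 mm. A picture is of the moment at which its call begins. There is no depth.
- bot.job_done(): hands the job in, once; it reports no verdict.
Trained networks look in a picture, given as the dict that the camera call returned (one of the last four; its "shot" number tells which), for a name from the list of things; names that differ only in an ending like _2 or _b are one class to them, and where a whole thing is asked for, a point or a joint stands for the part that bears it (a point fixed in the world has none). Each returns a list of dicts, best first, with "confidence" (0 to 1); they miss things now and then, are a little off and sometimes report something else, mostly with a low value. They report only what shows in the picture. A call takes as long as a camera call. They do not tell look-alikes from the thing itself.
- bot.trace(thing, picture): "region" (420x560 bool, what is visible of it) and "rect" ([centre column, centre row, width, height] in pixels, round what is visible of it).
The state is a dict: "clock": time; "joint_pos": joint angles; "joint_vel": joint speeds; "tau": joint torques, N m; "eef_pos": TCP position; "tool_rot": TCP orientation; "ft_force": force on the tool from outside, world axes, zero at the start; "ft_torque": the same for the moment, N m; "grip_width": finger opening in m.
Only numpy, scipy, OpenCV 4.12 (cv2) and the standard library are available. Lean on these libraries where they do the work, as an engineer would, in place of code of your own. Each camera call takes 0.05 s, during which the arm holds its last target.

### The job

Pack the bento box: push the tall drink carton that stands in it over onto its side, without lifting it, so that it lies inside the box. Then gently press the spring-loaded lid down until you feel it firmly squeeze its seal and, while holding it down, slide the steel bolt on the lid all the way under its staple so that the lid stays shut when you let go. Leave the tiffin carrier, the jar, the saucer and the spoon where they are.

Things in the scene. Friction and masses are not known exactly. Their poses are not given: they have to be found in the camera images.
- bento: Blue plastic open-topped box stuck to the counter by suction feet (it does not move): 130 mm along its own x, 200 mm along its own y, rim 75 mm high, walls and floor 5 mm thick. Origin at the centre of its underside, z up. The lid is hinged on its +x rim (the side away from the robot), the staple is outside its +y end. Turned by up to 0.3 rad either way about the vertical
- carton_mid (a point): Centre (half-way up) of a slim upright drink carton, 44 mm along its x, 38 mm along its y, 130 mm tall, 0.14 to 0.28 kg, loose. It stands on the box's inner floor near the -y end wall, yawed as the box within 0.1 rad, and has room to fall only along the box's +y; pushed about 40 mm at 25 mm below its top it goes over by itself. Lying, it is 38 mm high, below the rim
- lid_hinge (a point): Middle of the lid's hinge line, which runs along the box's y: in the box's frame at x = +65 mm, z = 75 mm. The lid's underside passes through this line, its outer face is 8 mm beyond
- lid_panel (a joint): Lid angle, rad: 0 = level, 1.5 = open, almost upright (hard stop), where its torsion spring keeps it. The spring always drives it open: 2 N at the free edge to start it, 8 N near the bottom; let go, it flies open. It first touches the seal strip somewhere between 0.015 and 0.125, different each time, and then meets a steeply growing push-back. It need not end level
- lid_edge (a point): Middle of the lid's free edge, on its outer face. The lid is a flat blue plate, 130 mm from hinge to edge, 200 mm along the hinge, 8 mm thick, bare outside but for the bolt; its half towards the box's -y end is free for pressing. To shut it, reach over its edge to the far side and push the outer face towards the robot, then down, about the hinge. Over 50 N would crack it
- bolt_bar (a joint): Travel of the steel slide bolt on the lid's outer face, in m: 0 to 0.003 at the start (drawn back), 0.025 = fully home through the staple (hard stop). It slides along the box's +y, with about 1.5 N of friction, and stays where it is left. A fingertip that slides along the lid while pressing is itself dragged back by 0.5 to 0.9 of its press
- bolt_tab (a point): Centre of the bolt's upright tab, a steel plate 26 mm along the lid's hinge-to-edge line, 8 mm thick along y, from 1 to 19 mm above the outer face, 116 mm from the hinge line; drawn back it is 22 mm from the lid's middle towards +y. From it a flat bar 82 mm long, 6 mm thick runs to +y. Push the tab's -y face with something that presses on the lid and slides along it to +y
- tiffin: Stainless steel three-tier tiffin carrier, 122 mm wide, 170 mm tall, origin at the centre of its underside; bystander beyond the box's +y end
- jar: Glass jar with steel twist cap, 72 mm wide, 110 mm tall, origin at the centre of its underside; bystander beyond the box's -y end
- saucer: White ceramic saucer, 124 mm wide, 18 mm high, origin at the centre of its underside; bystander on the robot's side of the box
- spoon: Green silicone spoon, 190 mm long, lying on the counter on the far side of the box; bystander
- staple_plan (a point): Point at rim height below the staple, a steel bridge 12 mm long in y. Staple and the rubber seal strip along the front (-x) rim are one bracket, clamped at an unreported height: strip top 2 to 14 mm above the rim. The seal gives 1 mm per 5 N, at most 4 mm. The bolt passes under the staple only with the seal squeezed 1 mm or more (15 to 25 N on the lid, spring included); else its end butts
Things that resemble listed ones, but are neither listed nor needed, are in the scene too. What is meant by the part that bears carton_mid is not red or turquoise, and is the smaller of those in its own colour.

How it is judged:
On the way, in this order (a step that is already met when the one before it is completed fails the run):
1. the carton lies on its side in the box, the lid still open (angle between carton_mid's own z axis and vertical above 1.4 rad and z of carton_mid in the frame of bento below 0.045 m and value of joint lid_panel above 1 rad), for 0.2 s.
2. the lid is brought down with the bolt still drawn back (value of joint lid_panel below 0.14 rad and value of joint bolt_bar below 0.01 m), for 0.1 s.
At the end, for the whole second after the job is handed in: The lid is held shut by the bolt alone (below 0.14 rad, still), the bolt is at least 20 mm of its 25 mm across, and the carton lies on its side inside the box (value of joint lid_panel below 0.14 rad and value of joint bolt_bar above 0.02 m and velocity of joint lid_panel below 0.05 rad/s and angle between carton_mid's own z axis and vertical above 1.4 rad and z of carton_mid in the frame of bento below 0.045 m and horizontal distance between carton_mid and bento below 0.07 m); the robot touches nothing.
It fails at once if the lid or bolt is pressed with more than 50 N (contact force between any of the fingers, the arm and lid_panel above 50 N).
It fails at once if the carton is lifted instead of pushed over (z of carton_mid in the frame of bento above 0.1 m).
It fails at once if a bystander is shifted by more than 30 mm (distance of any of tiffin, jar, saucer, spoon from where it was at the start of the episode above 0.03 m).
It also fails if it takes over 64 s, if anything falls off the work surface, if the arm or the gripper's body presses on something with over 40 N, if the wrist force passes 120 N, or if a joint passes its speed limit or range.

## Working session

There is one attempt and no reset: what is moved stays moved. The work goes in short steps, Python scripts to look and compute and a shell command to move; the robot and the scene stay as the last step left them, time stands still between calls to the robot, and variables do not carry over. Pictures are saved under pics/ and viewed, and the job is handed in when it is done.

```bash
mkdir -p pics; ls; python3 - <<'E'
from workcell import bot
import cv2,numpy as np
np.set_printoptions(precision=4,suppress=True)
o=bot.get_obs(); print(o)
for n in("side","top"):
    p=bot.camera(n); cv2.imwrite(f"pics/{n}0.png",cv2.cvtColor(p["img"],cv2.COLOR_RGB2BGR)); print(n,p["intrinsics"],p["eye"],p["rotation"],p["shot"])
    for t in["bento","carton_mid","lid_panel","bolt_tab","tiffin","jar","saucer","spoon"]:
        print(t,[(np.round(d["rect"],1).tolist(),round(d["confidence"],2)) for d in bot.trace(t,p)])
E
```

```text
pics
{'clock': 0.0, 'joint_pos': array([ 1.187 ,  0.2414,  0.0037,  1.3352, -0.    ,  1.5708]), 'joint_vel': array([-0.    ,  0.0013,  0.0008, -0.0004, -0.0011, -0.0013]), 'tau': array([  0.0006, -37.2316,  25.2408,   0.0168,   0.    ,  -0.    ]), 'eef_pos': array([0.187 , 0.4631, 0.2494]), 'tool_rot': array([ 0.1907,  0.9816, -0.001 , -0.0002]), 'ft_force': array([ 0.5809, -0.1527, -0.7603]), 'ft_torque': array([0.0234, 0.0156, 0.0268]), 'grip_width': 0.085606038415014}
side [[495.2167   0.     271.9618]
 [  0.     495.2167 208.1566]
 [  0.       0.       1.    ]] [ 0.1226 -0.8302  0.8699] [ 0.8778 -0.2152  0.0968 -0.4168] 1
bento [([260.2, 179.8, 96.5, 106.5], 0.8)]
carton_mid [([273.4, 238.8, 35.4, 75.7], 0.79), ([351.6, 205.6, 27.9, 47.6], 0.66), ([226.3, 265.7, 33.4, 79.2], 0.66)]
lid_panel [([282.0, 163.2, 58.0, 69.2], 0.7)]
bolt_tab []
tiffin [([197.8, 153.8, 44.4, 61.4], 0.93)]
jar []
saucer [([202.3, 233.4, 48.8, 31.9], 0.82)]
spoon [([320.9, 202.5, 31.0, 16.4], 0.78), ([272.2, 197.7, 26.7, 24.2], 0.27)]
top [[385.7963   0.     277.9099]
 [  0.     385.7963 207.9662]
 [  0.       0.       1.    ]] [0.476  0.0553 0.8453] [ 0.7138 -0.6974  0.0389 -0.0512] 2
bento [([254.1, 206.7, 127.9, 110.2], 0.97), ([247.3, 171.0, 112.1, 47.2], 0.54)]
carton_mid [([339.8, 128.8, 26.8, 41.7], 0.84), ([299.4, 213.1, 23.8, 34.9], 0.79), ([361.0, 244.5, 57.3, 37.0], 0.71), ([377.5, 318.5, 56.6, 58.3], 0.63)]
lid_panel [([246.6, 171.5, 112.4, 45.4], 0.6)]
bolt_tab [([214.1, 171.7, 47.3, 19.5], 0.57)]
tiffin [([125.7, 245.5, 88.6, 63.3], 0.96), ([396.1, 175.3, 46.5, 39.5], 0.59), ([262.2, 297.4, 54.1, 58.3], 0.24)]
jar [([396.2, 177.2, 48.2, 42.5], 0.84)]
saucer [([260.5, 296.5, 52.8, 57.2], 0.8)]
spoon [([213.2, 170.6, 43.7, 21.0], 0.65), ([268.3, 155.3, 79.6, 31.0], 0.59)]
```

```bash
python3 - <<'E'
import cv2
a=cv2.imread("pics/side0.png")[100:330,130:430]; cv2.imwrite("pics/side0c.png",cv2.resize(a,None,fx=2.6,fy=2.6,interpolation=3))
a=cv2.imread("pics/top0.png")[90:370,70:430]; cv2.imwrite("pics/top0c.png",cv2.resize(a,None,fx=2.1,fy=2.1,interpolation=3))
E
```

```text
(no output)
```

View pics/side0c.png

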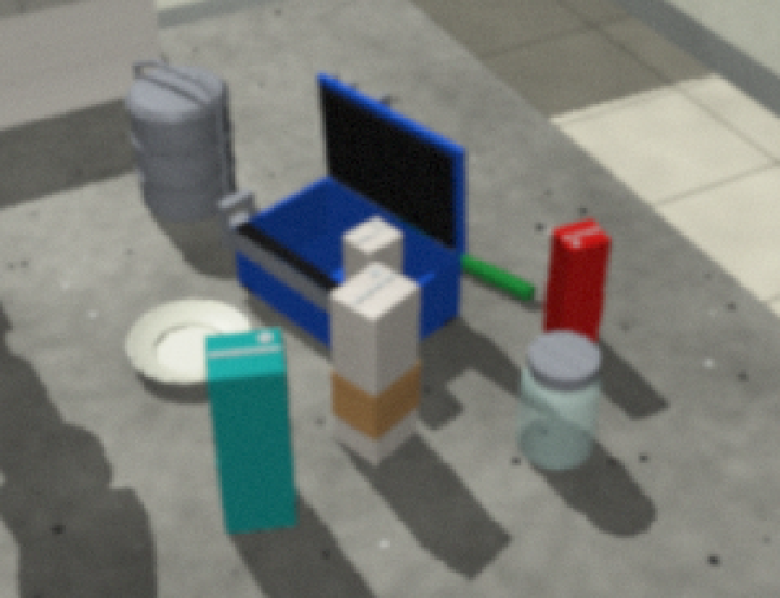

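View pics/top0c.png

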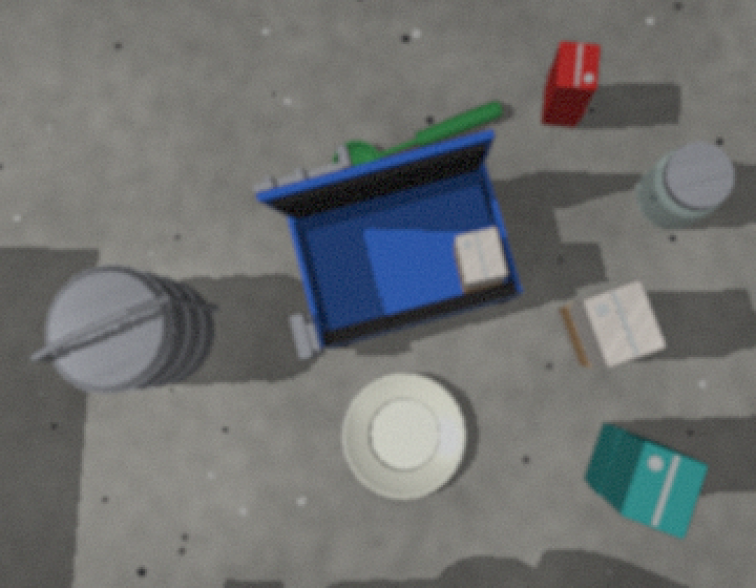

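The white carton inside the box is at top px (299,213). The look-alikes are a larger white carton at (361,244), a turquoise one at (377,318) and a red one at (340,129). I choose the smaller white one, which stands in the box. Next I'll fit the box pose from its corners in both views.

```bash
python3 - <<'E'
import cv2
def crop(n,x0,y0,x1,y1,f,out):
    a=cv2.imread(n)[y0:y1,x0:x1]; a=cv2.resize(a,None,fx=f,fy=f,interpolation=cv2.INTER_CUBIC)
    for x in range((x0//10+1)*10,x1,10):
        cv2.line(a,((x-x0)*f,0),((x-x0)*f,6),(0,255,255),1); cv2.putText(a,str(x),((x-x0)*f-10,16),0,.35,(0,255,255),1)
    for y in range((y0//10+1)*10,y1,10):
        cv2.line(a,(0,(y-y0)*f),(6,(y-y0)*f),(0,255,255),1); cv2.putText(a,str(y),(8,(y-y0)*f+4),0,.35,(0,255,255),1)
    cv2.imwrite(out,a)
crop("pics/top0.png",185,145,325,265,5,"pics/t1.png")
crop("pics/side0.png",205,120,325,240,5,"pics/s1.png")
E
```

```text
(no output)
```

View pics/t1.png

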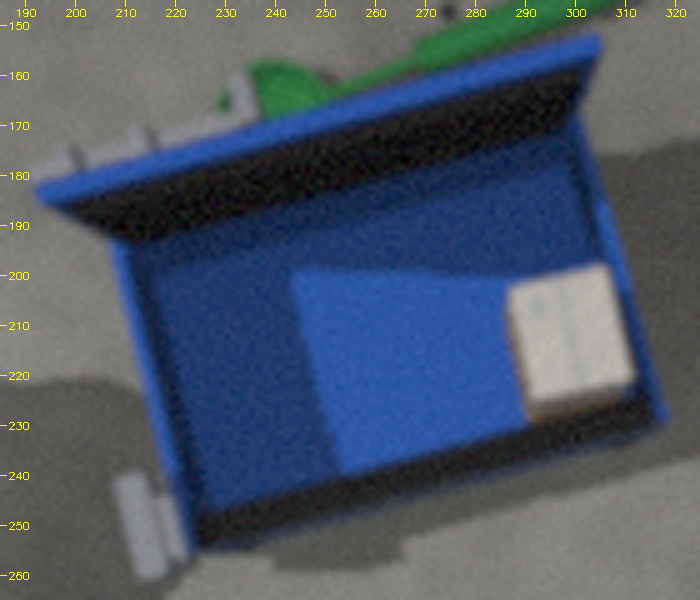

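View pics/s1.png

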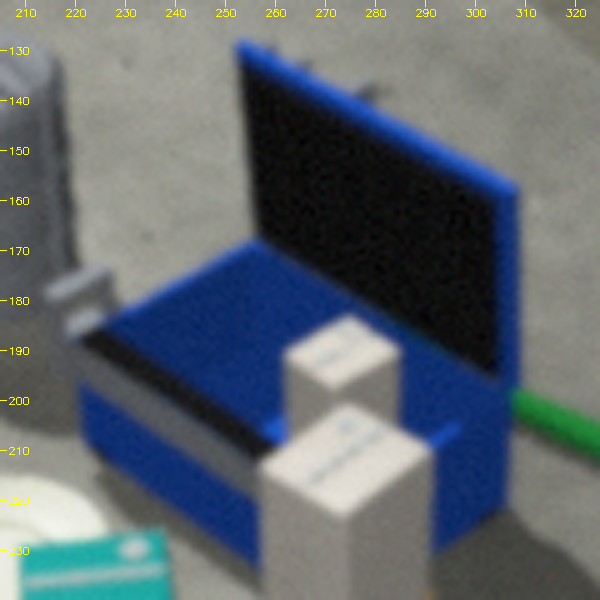

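```bash
cat > h.py <<'E'
import numpy as np, cv2
from scipy.spatial.transform import Rotation as R
from scipy.optimize import least_squares
np.set_printoptions(precision=4,suppress=True)
C={"side":(495.2167,271.9618,208.1566,[.1226,-.8302,.8699],[.8778,-.2152,.0968,-.4168]),
"top":(385.7963,277.9099,207.9662,[.476,.0553,.8453],[.7138,-.6974,.0389,-.0512])}
def proj(n,P):
    f,cx,cy,e,q=C[n]; p=R.from_quat(q).inv().apply(np.atleast_2d(P)-e)
    return np.c_[f*p[:,0]/p[:,2]+cx,f*p[:,1]/p[:,2]+cy]
def ray(n,uv,z):
    f,cx,cy,e,q=C[n]; d=R.from_quat(q).apply([(uv[0]-cx)/f,(uv[1]-cy)/f,1]); e=np.array(e)
    return e+d*(z-e[2])/d[2]
def box2w(v,P):
    c,s=np.cos(v[2]),np.sin(v[2]); P=np.atleast_2d(P)
    return np.c_[v[0]+c*P[:,0]-s*P[:,1],v[1]+s*P[:,0]+c*P[:,1],P[:,2]]
def lid(th,d,y,h):  # d from hinge, h above outer.. h measured from underside
    return [.065-d*np.cos(th)+h*np.sin(th),y,.075+d*np.sin(th)+h*np.cos(th)]
E
python3 - <<'E'
from h import *
def pts(v):
    th=v[3]
    return [("top",[193,185],lid(th,.13,.1,0)),("top",[192,181.5],lid(th,.13,.1,.008)),("top",[304,156],lid(th,.13,-.1,0)),("top",[305,152.5],lid(th,.13,-.1,.008)),
    ("top",[208,193.5],[.065,.1,.075]),("top",[318,229.5],[-.065,-.1,.075]),("top",[300.5,170],[.065,-.1,.075]),
    ("side",[253,131],lid(th,.13,.1,0)),("side",[252,129],lid(th,.13,.1,.008)),("side",[304.5,160.5],lid(th,.13,-.1,0)),("side",[308.5,157.5],lid(th,.13,-.1,.008)),("side",[256,168],[.065,.1,.075]),
    ("side",[222,208],[-.065,.1,0]),("side",[307,221],[.065,-.1,0])]
def res(v): return np.concatenate([(proj(n,box2w(v,P))[0]-uv) for n,uv,P in pts(v)])
s=least_squares(res,[.48,.1,.2,1.5],loss="soft_l1"); v=s.x;print(v); print(res(v).reshape(-1,2))
for t,h in(("tabD",0),):pass
# front strip: top at box x~-.065.. ; look at where side-view strip corner is
for z in(.075,.077,.083,.089): print(z,proj("side",box2w(v,[[-.065,.1,z],[-.055,.1,z]])).tolist(),proj("top",box2w(v,[[-.065,.1,z],[-.065,-.1,z]])).tolist())
# carton top centre
T=ray("top",[298.5,212],.135);S=ray("side",[274,190.5],.135)
T=ray("top",[298.5,212],.135); c,s_=np.cos(v[2]),np.sin(v[2])
for Q in(T,S): d=Q[:2]-v[:2]; print("carton top",Q,"in box",c*d[0]+s_*d[1],-s_*d[0]+c*d[1])
for n,uv,z in(("top",[396.2+5,172],.11),("top",[119,248],.17),("top",[262,297],.018),("top",[366,243],.13)):print(n,uv,ray(n,uv,z))
np.save("box.npy",v)
E
```

```text
[0.5676 0.102  0.2782 1.4876]
[[-0.5623  1.0475]
 [-0.7043 -0.0064]
 [ 2.6169  0.6431]
 [ 0.4189 -0.3716]
 [-1.7111 -0.7948]
 [ 0.4282  0.2839]
 [ 1.0548 -1.8721]
 [-1.8116 -2.1306]
 [ 1.4423 -1.4218]
 [ 1.6128 -1.2338]
 [-0.0924  0.2566]
 [-0.2718 -0.2141]
 [-0.4283  0.712 ]
 [-0.7121  0.4973]]
0.075 [[219.49938504018513, 187.05464421061575], [222.4182927297669, 185.50218386605553]] [[221.18022684774363, 255.16106085623397], [318.4281928835042, 229.7838796140027]]
0.077 [[219.44208664428692, 186.45582671011363], [222.36400446586006, 184.90425309291516]] [[221.01701773028125, 255.15497506800725], [318.5168993525708, 229.71226801434844]]
0.083 [[219.26953124531724, 184.65247443315226], [222.2005166265298, 183.1035985290196]] [[220.52226927647664, 255.13652674623347], [318.78578991052956, 229.4951961007669]]
0.089 [[219.09597885392714, 182.83870272821534], [222.03608794109275, 181.29258148897267]] [[220.01969745725083, 255.11778670457346], [319.0589135392001, 229.274706883258]]
carton top [0.5602 0.0305 0.135 ] in box -0.026687996244735876 -0.0667968478684458
carton top [0.5634 0.0283 0.135 ] in box -0.02428758922252509 -0.069773186107969
top [401.2, 172] [ 0.6456 -0.1676  0.11  ]
top [119, 248] [0.4855 0.345  0.17  ]
top [262, 297] [0.3926 0.0999 0.018 ]
top [366, 243] [ 0.5061 -0.0949  0.13  ]
```

Box fitted at (0.568, 0.102), yaw 0.278, residuals about 1 to 2 px. Carton in box frame: (-0.026, -0.068). I'll turn the tool so that tool x = box +y and tool y = box +x, with the gripper shut.

```bash
cat > st.py <<'E'
from workcell import bot
from h import *
o=bot.get_obs(); v=np.load("box.npy"); c,s=np.cos(v[2]),np.sin(v[2])
d=o["eef_pos"][:2]-v[:2]; M=R.from_quat(o["tool_rot"]).as_matrix()
f=o["ft_force"]
print("t",round(float(o["clock"]),2),"boxxy",np.array([c*d[0]+s*d[1],-s*d[0]+c*d[1]]),"z",round(float(o["eef_pos"][2]),4),"tipz",round(float(o["eef_pos"][2])-.019,4),"toolx ang-boxy",round(float(np.arctan2(M[1,0],M[0,0])-np.pi/2-v[2]),4),"toolz",M[:,2],"Fbox",np.array([c*f[0]+s*f[1],-s*f[0]+c*f[1],f[2]]),"w",round(float(o["grip_width"]),4))
E
python3 -m handwheel '[{"az":0.87,"dz":-0.2},{"az":0.87,"dz":-0.2},{"az":0.87,"dz":-0.2},{"az":0.87,"dz":-0.2},{"az":0.87,"dz":-0.2},{"az":0.87},{"az":0.85},{"az":0}]' -1; python3 st.py
```

```text
t 0.9 boxxy [-0.2664  0.4522] z 0.2503 tipz 0.2313 toolx ang-boxy 0.9088 toolz [ 0.      0.0001 -1.    ] Fbox [-0.0567 -0.6716 -0.0919] w 0.0853invalid input
```

```bash
python3 -m handwheel '[{"dx":0.0,"dy":0.0,"dz":-0.2,"ax":0.0,"ay":0.0,"az":0.87}]' -1; echo; python3 st.py
```

```text
clock: 1.0
eef_pos: [0.1871, 0.4632, 0.2547]
tool_rot: [0.256, 0.967, -0.001, -0.0]
ft_force: [-0.4, -0.4, -1.1]
grip_width: 0.0731

t 1.0 boxxy [-0.2667  0.4518] z 0.2547 tipz 0.2357 toolx ang-boxy 0.775 toolz [-0.0005 -0.0014 -1.    ] Fbox [-0.5129 -0.3199 -1.0621] w 0.0731
```

```bash
python3 -m handwheel '[{"dx":0,"dy":0,"dz":-0.2,"ax":0,"ay":0,"az":0.865},{"dx":0,"dy":0,"dz":-0.2,"ax":0,"ay":0,"az":0.865},{"dx":0,"dy":0,"dz":-0.2,"ax":0,"ay":0,"az":0.865},{"dx":0,"dy":0,"dz":-0.2,"ax":0,"ay":0,"az":0.865},{"dx":0,"dy":0,"dz":-0.2,"ax":0,"ay":0,"az":0.865},{"dx":0,"dy":0,"dz":0,"ax":0,"ay":0,"az":0.865},{"dx":0,"dy":0,"dz":0,"ax":0,"ay":0,"az":0}]' -1; echo; python3 st.py
```

```text
clock: 1.7
eef_pos: [0.1872, 0.4637, 0.2805]
tool_rot: [0.602, 0.798, 0.0, -0.0]
ft_force: [0.4, 0.4, 0.1]
grip_width: 0.0004

t 1.7 boxxy [-0.2663  0.4522] z 0.2805 tipz 0.2615 toolx ang-boxy 0.0 toolz [ 0.0001  0.0004 -1.    ] Fbox [0.5052 0.277  0.0707] w 0.0004
```

```bash
python3 -m handwheel '[{"dx":-0.96,"dy":0.4,"dz":0,"ax":0,"ay":0,"az":0},{"dx":-0.96,"dy":0.4,"dz":0,"ax":0,"ay":0,"az":0},{"dx":-0.96,"dy":0.4,"dz":0,"ax":0,"ay":0,"az":0},{"dx":-0.96,"dy":0.4,"dz":0,"ax":0,"ay":0,"az":0},{"dx":-0.96,"dy":0.4,"dz":0,"ax":0,"ay":0,"az":0},{"dx":-0.96,"dy":0.4,"dz":0,"ax":0,"ay":0,"az":0},{"dx":-0.96,"dy":0.4,"dz":0,"ax":0,"ay":0,"az":0},{"dx":-0.96,"dy":0.4,"dz":0,"ax":0,"ay":0,"az":0},{"dx":-0.96,"dy":0.4,"dz":0,"ax":0,"ay":0,"az":0},{"dx":-0.96,"dy":0.4,"dz":0,"ax":0,"ay":0,"az":0},{"dx":-0.96,"dy":0.4,"dz":0,"ax":0,"ay":0,"az":0},{"dx":-0.96,"dy":0.4,"dz":0,"ax":0,"ay":0,"az":0}]'; python3 -m handwheel '[{"dx":-0.96,"dy":0.4,"dz":0,"ax":0,"ay":0,"az":0},{"dx":-0.96,"dy":0.4,"dz":0,"ax":0,"ay":0,"az":0},{"dx":-0.96,"dy":0.4,"dz":0,"ax":0,"ay":0,"az":0},{"dx":-0.96,"dy":0.4,"dz":0,"ax":0,"ay":0,"az":0},{"dx":-0.96,"dy":0.4,"dz":0,"ax":0,"ay":0,"az":0},{"dx":-0.96,"dy":0.4,"dz":0,"ax":0,"ay":0,"az":0},{"dx":-0.96,"dy":0.4,"dz":0,"ax":0,"ay":0,"az":0},{"dx":-0.96,"dy":0.4,"dz":0,"ax":0,"ay":0,"az":0},{"dx":-0.96,"dy":0.4,"dz":0,"ax":0,"ay":0,"az":0},{"dx":-0.96,"dy":0.4,"dz":0,"ax":0,"ay":0,"az":0},{"dx":-0.96,"dy":0.4,"dz":0,"ax":0,"ay":0,"az":0},{"dx":-0.96,"dy":0.4,"dz":0,"ax":0,"ay":0,"az":0}]'; echo; python3 st.py
```

```text
clock: 2.9
eef_pos: [0.3821, 0.2187, 0.2803]
tool_rot: [0.601, 0.799, 0.0, -0.0]
ft_force: [-0.5, 0.7, 0.7]
grip_width: 0.0001
clock: 4.1
eef_pos: [0.5766, -0.0253, 0.28]
tool_rot: [0.601, 0.799, -0.0, -0.0]
ft_force: [-0.3, 0.3, -0.8]
grip_width: 0.0

t 4.1 boxxy [-0.0263 -0.1249] z 0.28 tipz 0.261 toolx ang-boxy 0.0029 toolz [-0.0004  0.     -1.    ] Fbox [-0.2211  0.3943 -0.7801] w 0.0
```

```bash
python3 -m handwheel '[{"dx":0,"dy":0,"dz":0.8,"ax":0,"ay":0,"az":0},{"dx":0,"dy":0,"dz":0.8,"ax":0,"ay":0,"az":0},{"dx":0,"dy":0,"dz":0.8,"ax":0,"ay":0,"az":0},{"dx":0,"dy":0,"dz":0.8,"ax":0,"ay":0,"az":0},{"dx":0,"dy":0,"dz":0.8,"ax":0,"ay":0,"az":0},{"dx":0,"dy":0,"dz":0.8,"ax":0,"ay":0,"az":0},{"dx":0,"dy":0,"dz":0.7,"ax":0,"ay":0,"az":0},{"dx":0,"dy":0,"dz":0.7,"ax":0,"ay":0,"az":0},{"dx":0,"dy":0,"dz":0,"ax":0,"ay":0,"az":0}]'; echo; python3 st.py; python3 - <<'E'
from workcell import bot
import cv2
for n in("side","top"):
    p=bot.camera(n); a=cv2.cvtColor(p["img"],cv2.COLOR_RGB2BGR); cv2.imwrite(f"pics/{n}1.png",a)
    b=a[90:290,180:340] 
    cv2.imwrite(f"pics/{n}1c.png",cv2.resize(b,None,fx=3,fy=3,interpolation=2))
import numpy as np
cv2.imwrite("pics/c1.png",np.hstack([cv2.resize(cv2.imread(f"pics/{n}1c.png"),(400,500)) for n in("side","top")]))
E
```

```text
clock: 5.0
eef_pos: [0.5739, -0.0243, 0.1224]
tool_rot: [0.601, 0.799, -0.002, -0.003]
ft_force: [-0.0, -0.9, 0.1]
grip_width: -0.0004

t 5.0 boxxy [-0.0286 -0.1232] z 0.1224 tipz 0.1034 toolx ang-boxy 0.0022 toolz [-0.0061  0.0002 -1.    ] Fbox [-0.2678 -0.8279  0.1443] w -0.0004
```

View pics/c1.png

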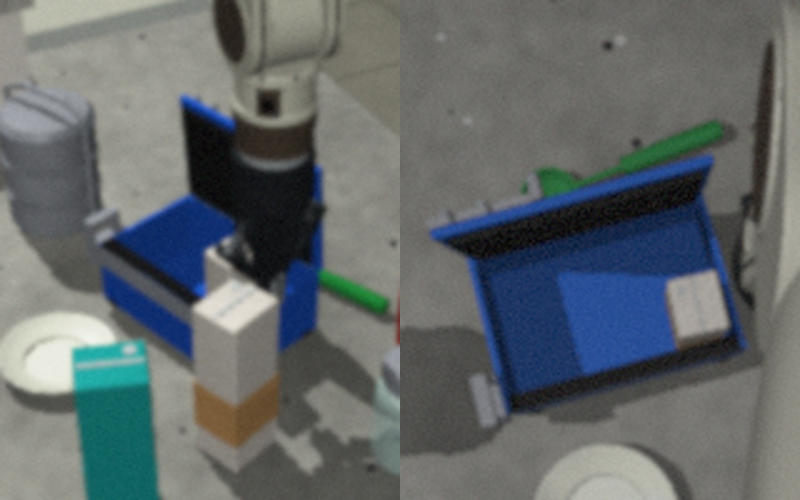

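```bash
python3 -m handwheel '[{"dx":0.3,"dy":0,"dz":0,"ax":0,"ay":0,"az":0},{"dx":0.3,"dy":0,"dz":0,"ax":0,"ay":0,"az":0},{"dx":0.3,"dy":0,"dz":0,"ax":0,"ay":0,"az":0},{"dx":0.3,"dy":0,"dz":0,"ax":0,"ay":0,"az":0},{"dx":0.25,"dy":0,"dz":0,"ax":0,"ay":0,"az":0},{"dx":0.25,"dy":0,"dz":0,"ax":0,"ay":0,"az":0},{"dx":0.25,"dy":0,"dz":0,"ax":0,"ay":0,"az":0},{"dx":0.25,"dy":0,"dz":0,"ax":0,"ay":0,"az":0}]'; python3 st.py;python3 -m handwheel '[{"dx":0.25,"dy":0,"dz":0,"ax":0,"ay":0,"az":0},{"dx":0.25,"dy":0,"dz":0,"ax":0,"ay":0,"az":0},{"dx":0.25,"dy":0,"dz":0,"ax":0,"ay":0,"az":0},{"dx":0,"dy":0,"dz":0,"ax":0,"ay":0,"az":0},{"dx":0,"dy":0,"dz":0,"ax":0,"ay":0,"az":0}]'; python3 st.py; cat > pic.py <<'E'
from workcell import bot
import cv2,sys,numpy as np
k=sys.argv[1]; L=[]
for n in("side","top"):
    p=bot.camera(n); a=cv2.cvtColor(p["img"],cv2.COLOR_RGB2BGR); cv2.imwrite(f"pics/{n}{k}.png",a)
    L.append(cv2.resize(a[90:290,180:340],(400,500),interpolation=2))
cv2.imwrite(f"pics/c{k}.png",np.hstack(L))
E
python3 pic.py 2
```

```text
clock: 5.9
eef_pos: [0.5608, 0.0291, 0.1253]
tool_rot: [0.602, 0.798, -0.0, -0.0]
ft_force: [-0.6, -0.7, -0.2]
grip_width: 0.0
t 5.9 boxxy [-0.0266 -0.0683] z 0.1253 tipz 0.1063 toolx ang-boxy -0.0001 toolz [-0.0001  0.0001 -1.    ] Fbox [-0.8101 -0.5083 -0.2129] w 0.0
clock: 6.4
eef_pos: [0.5558, 0.0466, 0.1253]
tool_rot: [0.602, 0.798, -0.0, 0.0]
ft_force: [0.5, -0.4, 0.2]
grip_width: -0.0
t 6.4 boxxy [-0.0265 -0.05  ] z 0.1253 tipz 0.1063 toolx ang-boxy 0.0001 toolz [ 0.0001 -0.0002 -1.    ] Fbox [ 0.3826 -0.5185  0.2132] w -0.0
```

View pics/c2.png

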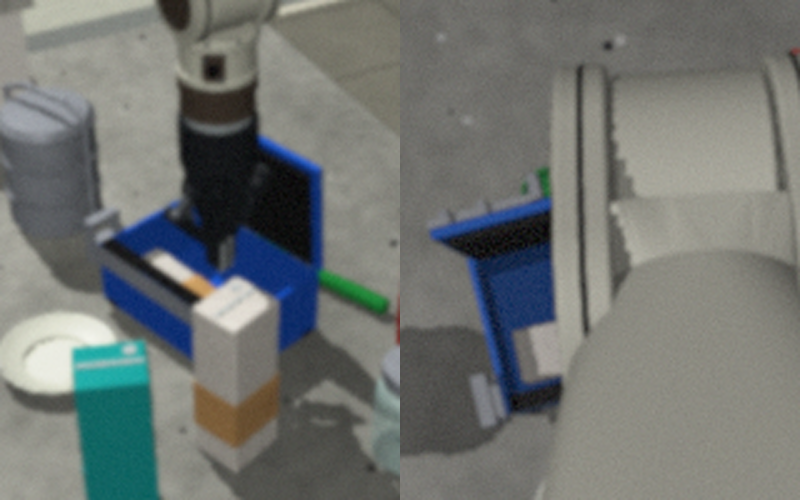

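The carton lies on its side (side crop about (180,275)) and the lid is still open. I'll move up and over, behind the lid.

```bash
python3 -m handwheel '[{"dx":-0.3,"dy":0,"dz":-0.9,"ax":0,"ay":0,"az":0},{"dx":0,"dy":0,"dz":-0.95,"ax":0,"ay":0,"az":0},{"dx":0,"dy":0,"dz":-0.95,"ax":0,"ay":0,"az":0},{"dx":0,"dy":0,"dz":-0.95,"ax":0,"ay":0,"az":0},{"dx":0,"dy":0,"dz":-0.95,"ax":0,"ay":0,"az":0},{"dx":0,"dy":0,"dz":-0.95,"ax":0,"ay":0,"az":0},{"dx":0,"dy":0,"dz":-0.95,"ax":0,"ay":0,"az":0},{"dx":0,"dy":0,"dz":0,"ax":0,"ay":0,"az":0}]'; python3 -m handwheel '[{"dx":0.25,"dy":0.85,"dz":0,"ax":0,"ay":0,"az":0},{"dx":0.25,"dy":0.85,"dz":0,"ax":0,"ay":0,"az":0},{"dx":0.25,"dy":0.85,"dz":0,"ax":0,"ay":0,"az":0},{"dx":0.25,"dy":0.85,"dz":0,"ax":0,"ay":0,"az":0},{"dx":0.25,"dy":0.85,"dz":0,"ax":0,"ay":0,"az":0},{"dx":0.25,"dy":0.85,"dz":0,"ax":0,"ay":0,"az":0},{"dx":0,"dy":0,"dz":0,"ax":0,"ay":0,"az":0}]'; python3 st.py;python3 pic.py 3
```

```text
clock: 7.3
eef_pos: [0.5597, 0.0391, 0.2942]
tool_rot: [0.603, 0.798, 0.002, 0.003]
ft_force: [1.0, -0.2, 0.9]
grip_width: 0.0001
clock: 8.0
eef_pos: [0.6714, 0.1115, 0.2869]
tool_rot: [0.602, 0.799, -0.001, -0.001]
ft_force: [0.3, 0.6, -0.3]
grip_width: 0.0002
t 8.0 boxxy [ 0.1025 -0.0194] z 0.2869 tipz 0.2679 toolx ang-boxy 0.001 toolz [-0.0029 -0.0001 -1.    ] Fbox [ 0.4933  0.4782 -0.3196] w 0.0002
```

View pics/c3.png

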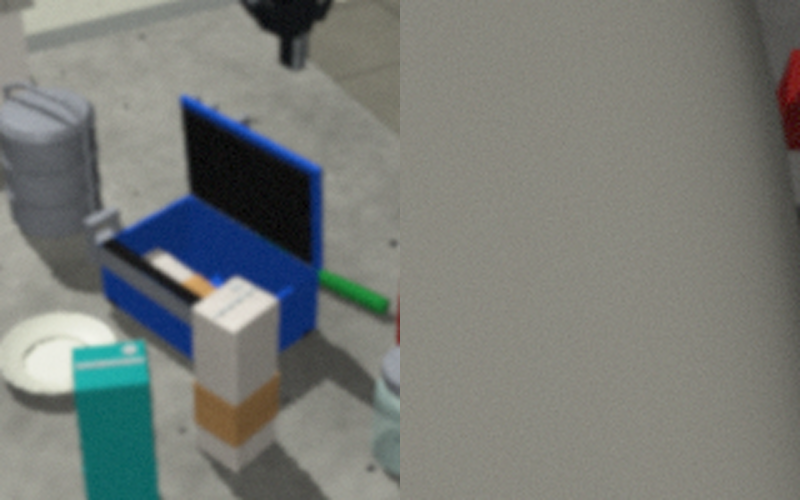

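```bash
python3 -m handwheel '[{"dx":0,"dy":-0.05,"dz":0.7,"ax":0,"ay":0,"az":0},{"dx":0,"dy":0,"dz":0.7,"ax":0,"ay":0,"az":0},{"dx":0,"dy":0,"dz":0.7,"ax":0,"ay":0,"az":0},{"dx":0,"dy":0,"dz":0.7,"ax":0,"ay":0,"az":0},{"dx":0,"dy":0,"dz":0.5,"ax":0,"ay":0,"az":0},{"dx":0,"dy":0,"dz":0.2,"ax":0,"ay":0,"az":0},{"dx":0,"dy":0,"dz":0,"ax":0,"ay":0,"az":0}]'; python3 st.py; python3 - <<'E'
from h import *
prev=None
for th in [1.4876,1.4,1.3,1.2,1.1,1.0,.9,.8,.7,.6,.5,.4,.3,.25,.2,.15,.1]:
    dc=.115+.008*(1.4876-th)/1.39
    P=np.array(lid(th,dc,0,.008))+[.0145,0,.019]; P=P[[0,2]]
    print(th,P,None if prev is None else (P-prev)/.025*[1,-1]); prev=P
E
```

```text
clock: 8.8
eef_pos: [0.6684, 0.1096, 0.2023]
tool_rot: [0.602, 0.798, -0.0, -0.0]
ft_force: [-0.4, 0.6, 0.1]
grip_width: 0.0002
t 8.8 boxxy [ 0.099  -0.0204] z 0.2023 tipz 0.1833 toolx ang-boxy -0.0007 toolz [-0.0013 -0.0003 -1.    ] Fbox [-0.2568  0.7213  0.0826] w 0.0002
1.4876 [0.0779 0.2093] None
1.4 [0.0678 0.2092] [-0.4066  0.0033]
1.3 [0.0562 0.208 ] [-0.4638  0.0477]
1.2 [0.0447 0.2056] [-0.4589  0.0945]
1.1 [0.0335 0.2021] [-0.4492  0.1408]
1.0 [0.0226 0.1975] [-0.4349  0.1861]
0.9 [0.0122 0.1917] [-0.4161  0.2299]
0.8 [0.0024 0.1849] [-0.3928  0.2718]
0.7 [-0.0068  0.1771] [-0.3652  0.3114]
0.6 [-0.0151  0.1684] [-0.3337  0.3481]
0.5 [-0.0226  0.1589] [-0.2985  0.3817]
0.4 [-0.0291  0.1486] [-0.2599  0.4116]
0.3 [-0.0345  0.1376] [-0.2183  0.4377]
0.25 [-0.0368  0.132 ] [-0.0927  0.2273]
0.2 [-0.0389  0.1262] [-0.0814  0.2322]
0.15 [-0.0406  0.1202] [-0.0698  0.2366]
0.1 [-0.0421  0.1142] [-0.0579  0.2403]
```

```bash
python3 -m handwheel '[{"dx":0,"dy":-0.45,"dz":0,"ax":0,"ay":0,"az":0},{"dx":0,"dy":-0.45,"dz":0,"ax":0,"ay":0,"az":0},{"dx":0,"dy":-0.4,"dz":0,"ax":0,"ay":0,"az":0},{"dx":0,"dy":-0.46,"dz":-0.1,"ax":0,"ay":0,"az":0},{"dx":0,"dy":-0.46,"dz":0,"ax":0,"ay":0,"az":0}]'; python3 st.py;python3 -m handwheel '[{"dx":0,"dy":-0.45,"dz":0.12,"ax":0,"ay":0,"az":0},{"dx":0,"dy":-0.43,"dz":0.18,"ax":0,"ay":0,"az":0},{"dx":0,"dy":0,"dz":0,"ax":0,"ay":0,"az":0}]'; python3 st.py;python3 pic.py 4
```

```text
clock: 9.3
eef_pos: [0.6171, 0.095, 0.2073]
tool_rot: [0.602, 0.798, 0.002, 0.002]
ft_force: [3.6, -0.2, -1.8]
grip_width: -0.0004
t 9.3 boxxy [ 0.0457 -0.0203] z 0.2073 tipz 0.1883 toolx ang-boxy -0.0001 toolz [ 0.0054  0.001  -1.    ] Fbox [ 3.363  -1.1793 -1.755 ] w -0.0004
clock: 9.6
eef_pos: [0.595, 0.0886, 0.1997]
tool_rot: [0.602, 0.798, 0.001, 0.001]
ft_force: [1.8, 0.5, 2.9]
grip_width: -0.0001
t 9.6 boxxy [ 0.0227 -0.0205] z 0.1997 tipz 0.1807 toolx ang-boxy -0.0005 toolz [ 0.0038  0.0003 -1.    ] Fbox [ 1.8733 -0.0644  2.9222] w -0.0001
```

View pics/c4.png

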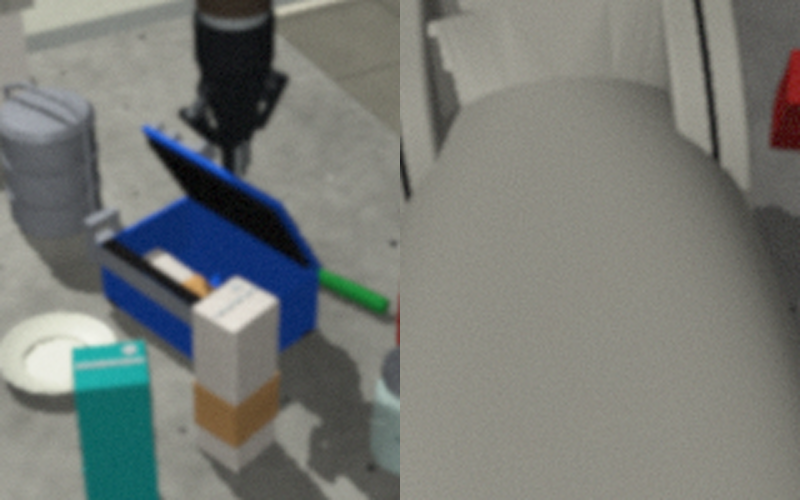

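The lid follows the finger, with a push of about 3.5 N. Continuing down the arc.

```bash
python3 -m handwheel '[{"dx":0,"dy":-0.42,"dz":0.25,"ax":0,"ay":0,"az":0},{"dx":0,"dy":-0.4,"dz":0.29,"ax":0,"ay":0,"az":0},{"dx":0,"dy":-0.37,"dz":0.32,"ax":0,"ay":0,"az":0},{"dx":0,"dy":-0.34,"dz":0.35,"ax":0,"ay":0,"az":0},{"dx":0,"dy":-0.3,"dz":0.38,"ax":0,"ay":0,"az":0},{"dx":0,"dy":0,"dz":0,"ax":0,"ay":0,"az":0}]'; python3 st.py;python3 -m handwheel '[{"dx":0,"dy":-0.26,"dz":0.41,"ax":0,"ay":0,"az":0},{"dx":0,"dy":-0.22,"dz":0.44,"ax":0,"ay":0,"az":0},{"dx":0,"dy":-0.09,"dz":0.23,"ax":0,"ay":0,"az":0},{"dx":0,"dy":0,"dz":0,"ax":0,"ay":0,"az":0}]'; python3 st.py;python3 pic.py 5
```

```text
clock: 10.3
eef_pos: [0.5512, 0.0759, 0.1586]
tool_rot: [0.602, 0.798, 0.0, 0.001]
ft_force: [1.2, -1.3, 6.1]
grip_width: 0.0001
t 10.3 boxxy [-0.0229 -0.0206] z 0.1586 tipz 0.1396 toolx ang-boxy -0.0006 toolz [ 0.0019 -0.0005 -1.    ] Fbox [ 0.7996 -1.6207  6.0553] w 0.0001
clock: 10.7
eef_pos: [0.5386, 0.0723, 0.1319]
tool_rot: [0.602, 0.798, 0.001, 0.001]
ft_force: [3.8, -1.1, 6.4]
grip_width: 0.0
t 10.7 boxxy [-0.036  -0.0206] z 0.1319 tipz 0.1129 toolx ang-boxy -0.0004 toolz [ 0.0033 -0.0001 -1.    ] Fbox [ 3.3992 -2.0823  6.4379] w 0.0
```

View pics/c5.png

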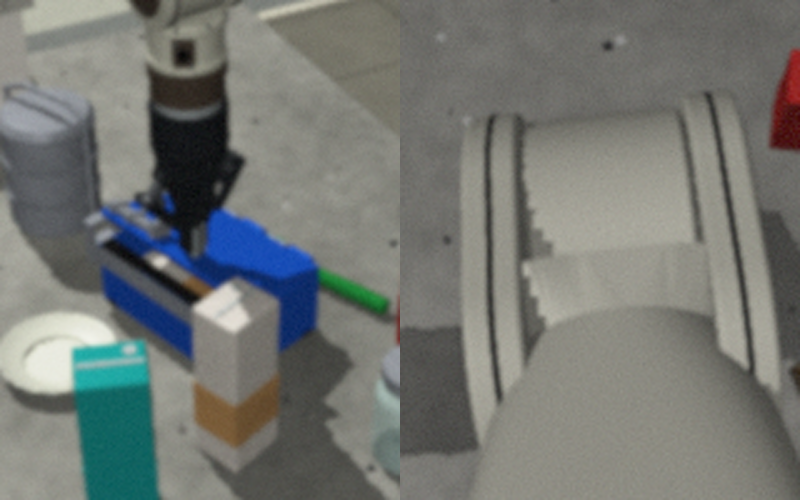

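```bash
python3 -m handwheel '[{"dx":0,"dy":-0.06,"dz":0.16,"ax":0,"ay":0,"az":0},{"dx":0,"dy":-0.05,"dz":0.16,"ax":0,"ay":0,"az":0},{"dx":0,"dy":-0.02,"dz":0.08,"ax":0,"ay":0,"az":0},{"dx":0,"dy":0,"dz":0,"ax":0,"ay":0,"az":0}]'; python3 st.py;python3 -m handwheel '[{"dx":0,"dy":-0.02,"dz":0.06,"ax":0,"ay":0,"az":0},{"dx":0,"dy":0,"dz":0,"ax":0,"ay":0,"az":0}]'; python3 st.py;python3 -m handwheel '[{"dx":0,"dy":-0.02,"dz":0.06,"ax":0,"ay":0,"az":0},{"dx":0,"dy":0,"dz":0,"ax":0,"ay":0,"az":0}]'; python3 st.py;python3 -m handwheel '[{"dx":0,"dy":-0.02,"dz":0.06,"ax":0,"ay":0,"az":0},{"dx":0,"dy":0,"dz":0,"ax":0,"ay":0,"az":0}]'; python3 st.py
```

```text
clock: 11.2
eef_pos: [0.5358, 0.0715, 0.1225]
tool_rot: [0.602, 0.798, 0.001, 0.002]
ft_force: [4.3, -1.5, 6.0]
grip_width: -0.0001
t 11.2 boxxy [-0.0389 -0.0207] z 0.1225 tipz 0.1035 toolx ang-boxy -0.0004 toolz [ 0.0039 -0.     -1.    ] Fbox [ 3.6802 -2.6151  5.9807] w -0.0001
clock: 11.4
eef_pos: [0.5355, 0.0713, 0.1212]
tool_rot: [0.602, 0.798, 0.001, 0.002]
ft_force: [3.5, -0.9, 6.0]
grip_width: -0.0003
t 11.4 boxxy [-0.0393 -0.0207] z 0.1212 tipz 0.1022 toolx ang-boxy -0.0004 toolz [ 0.0043  0.     -1.    ] Fbox [ 3.1314 -1.8093  5.9769] w -0.0003
clock: 11.6
eef_pos: [0.5352, 0.0712, 0.1197]
tool_rot: [0.602, 0.798, 0.001, 0.002]
ft_force: [3.0, -2.0, 6.2]
grip_width: -0.0003
t 11.6 boxxy [-0.0396 -0.0207] z 0.1197 tipz 0.1007 toolx ang-boxy -0.0003 toolz [ 0.0046  0.0001 -1.    ] Fbox [ 2.3043 -2.713   6.1782] w -0.0003
clock: 11.8
eef_pos: [0.5348, 0.0712, 0.1183]
tool_rot: [0.602, 0.798, 0.002, 0.002]
ft_force: [3.7, -1.1, 6.1]
grip_width: -0.0002
t 11.8 boxxy [-0.0399 -0.0207] z 0.1183 tipz 0.0993 toolx ang-boxy -0.0003 toolz [ 0.005   0.0002 -1.    ] Fbox [ 3.2815 -2.0835  6.1101] w -0.0002
```

```bash
python3 -m handwheel '[{"dx":0,"dy":-0.01,"dz":0.06,"ax":0,"ay":0,"az":0},{"dx":0,"dy":0,"dz":0,"ax":0,"ay":0,"az":0}]'; python3 st.py|cut -c1-60,150-;python3 -m handwheel '[{"dx":0,"dy":-0.01,"dz":0.06,"ax":0,"ay":0,"az":0},{"dx":0,"dy":0,"dz":0,"ax":0,"ay":0,"az":0}]' |head -1; python3 st.py;python3 -m handwheel '[{"dx":0,"dy":-0.01,"dz":0.05,"ax":0,"ay":0,"az":0},{"dx":0,"dy":0,"dz":0,"ax":0,"ay":0,"az":0}]'|head -1; python3 st.py
```

```text
clock: 12.0
eef_pos: [0.5345, 0.0711, 0.1168]
tool_rot: [0.602, 0.798, 0.001, 0.002]
ft_force: [3.8, -1.3, 5.8]
grip_width: -0.0002
t 12.0 boxxy [-0.0403 -0.0207] z 0.1168 tipz 0.0978 toolx an
clock: 12.2
t 12.2 boxxy [-0.0405 -0.0207] z 0.1153 tipz 0.0963 toolx ang-boxy -0.0004 toolz [ 0.0048  0.0001 -1.    ] Fbox [ 3.8288 -1.8613  6.5857] w -0.0001
clock: 12.4
t 12.4 boxxy [-0.0408 -0.0207] z 0.1141 tipz 0.0951 toolx ang-boxy -0.0004 toolz [ 0.0048  0.0001 -1.    ] Fbox [ 3.1246 -2.7111  5.2435] w 0.0003
```

```bash
for i in 1; do python3 -m handwheel '[{"dx":0,"dy":-0.01,"dz":0.05,"ax":0,"ay":0,"az":0},{"dx":0,"dy":0,"dz":0,"ax":0,"ay":0,"az":0}]' |head -1; python3 st.py;python3 -m handwheel '[{"dx":0,"dy":-0.01,"dz":0.05,"ax":0,"ay":0,"az":0},{"dx":0,"dy":0,"dz":0,"ax":0,"ay":0,"az":0}]'|head -1; python3 st.py; done
```

```text
clock: 12.6
t 12.6 boxxy [-0.0409 -0.0207] z 0.1129 tipz 0.0939 toolx ang-boxy -0.0003 toolz [ 0.005   0.0001 -1.    ] Fbox [ 2.7642 -0.6217  5.8803] w -0.0003
clock: 12.8
t 12.8 boxxy [-0.0412 -0.0207] z 0.1116 tipz 0.0926 toolx ang-boxy -0.0003 toolz [ 0.005   0.0001 -1.    ] Fbox [ 3.5035 -2.0729  7.7762] w 0.0001
```

```bash
python3 -m handwheel '[{"dx":0,"dy":-0.01,"dz":0.05,"ax":0,"ay":0,"az":0},{"dx":0,"dy":0,"dz":0,"ax":0,"ay":0,"az":0}]' |head -1; python3 st.py; python3 pic.py 6
```

```text
clock: 13.0
t 13.0 boxxy [-0.0414 -0.0207] z 0.1104 tipz 0.0914 toolx ang-boxy -0.0004 toolz [ 0.0051  0.0002 -1.    ] Fbox [ 3.2602 -2.0161  6.4588] w 0.0002
```

View pics/c6.png

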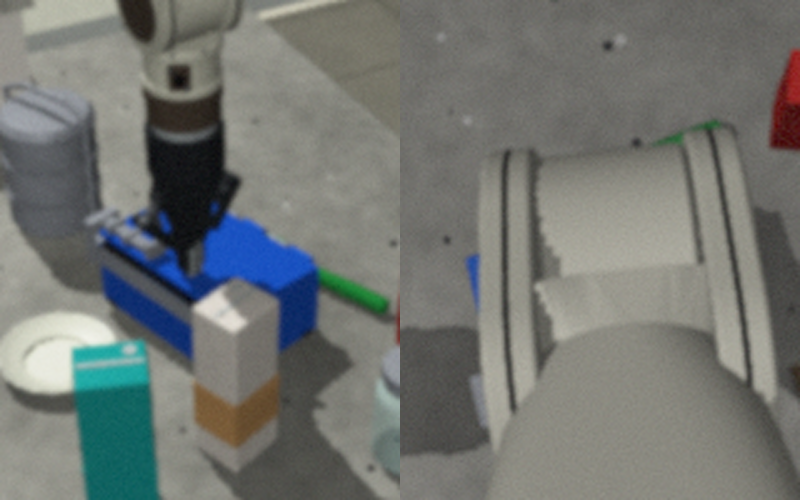

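```bash
python3 -m handwheel '[{"dx":0,"dy":-0.01,"dz":0.05,"ax":0,"ay":0,"az":0},{"dx":0,"dy":0,"dz":0,"ax":0,"ay":0,"az":0}]' |head -1; python3 st.py|cut -c1-70,145-; python3 -m handwheel '[{"dx":0,"dy":-0.01,"dz":0.05,"ax":0,"ay":0,"az":0},{"dx":0,"dy":0,"dz":0,"ax":0,"ay":0,"az":0}]' |head -1; python3 st.py|cut -c1-70,145-; python3 -m handwheel '[{"dx":0,"dy":0,"dz":0.05,"ax":0,"ay":0,"az":0},{"dx":0,"dy":0,"dz":0,"ax":0,"ay":0,"az":0}]' |head -1; python3 st.py|cut -c1-70,145-
```

```text
clock: 13.3
t 13.3 boxxy [-0.0416 -0.0207] z 0.1092 tipz 0.0902 toolx ang-boxy -0.02
clock: 13.5
t 13.5 boxxy [-0.0417 -0.0207] z 0.108 tipz 0.089 toolx ang-boxy -0.00
clock: 13.7
t 13.7 boxxy [-0.0418 -0.0207] z 0.1067 tipz 0.0877 toolx ang-boxy -0.01
```

Compacting the readout so that the forces show.

```bash
sed -i 's/^print.*/print("t",round(float(o["clock"]),2),"box",np.array([c*d[0]+s*d[1],-s*d[0]+c*d[1],o["eef_pos"][2]]),"F",np.round([c*f[0]+s*f[1],-s*f[0]+c*f[1],f[2]],1))/' st.py; python3 st.py;  python3 -m handwheel '[{"dx":0,"dy":0,"dz":0.04,"ax":0,"ay":0,"az":0},{"dx":0,"dy":0,"dz":0,"ax":0,"ay":0,"az":0}]' |head -1; python3 st.py;  python3 -m handwheel '[{"dx":0,"dy":0,"dz":0.04,"ax":0,"ay":0,"az":0},{"dx":0,"dy":0,"dz":0,"ax":0,"ay":0,"az":0}]' |head -1; python3 st.py
```

```text
t 13.7 box [-0.0418 -0.0207  0.1067] F [ 3.5 -2.4  6.6]
clock: 13.9
t 13.9 box [-0.0419 -0.0207  0.1057] F [ 3.1 -1.1  6.2]
clock: 14.1
t 14.1 box [-0.042  -0.0208  0.1052] F [ 1.3 -2.7 10.1]
```

```bash
python3 -m handwheel '[{"dx":0,"dy":0,"dz":0.04,"ax":0,"ay":0,"az":0},{"dx":0,"dy":0,"dz":0,"ax":0,"ay":0,"az":0}]' |head -1; python3 st.py;  python3 -m handwheel '[{"dx":0,"dy":0,"dz":0.04,"ax":0,"ay":0,"az":0},{"dx":0,"dy":0,"dz":0,"ax":0,"ay":0,"az":0}]' |head -1; python3 st.py;python3 -m handwheel '[{"dx":0,"dy":0,"dz":0.04,"ax":0,"ay":0,"az":0},{"dx":0,"dy":0,"dz":0,"ax":0,"ay":0,"az":0}]' |head -1; python3 st.py
```

```text
clock: 14.3
t 14.3 box [-0.042  -0.0208  0.1046] F [ 0.4 -2.6 12.9]
clock: 14.5
t 14.5 box [-0.042  -0.0208  0.1041] F [-0.4 -2.1 15.8]
clock: 14.7
t 14.7 box [-0.0421 -0.0208  0.1036] F [-1.6 -2.2 19.1]
```

```bash
python3 -m handwheel '[{"dx":0,"dy":0,"dz":0.03,"ax":0,"ay":0,"az":0},{"dx":0.04,"dy":0,"dz":0,"ax":0,"ay":0,"az":0},{"dx":0.06,"dy":0,"dz":0,"ax":0,"ay":0,"az":0},{"dx":0.06,"dy":0,"dz":0,"ax":0,"ay":0,"az":0}]' |head -1; python3 st.py;  python3 -m handwheel '[{"dx":0.08,"dy":0,"dz":0,"ax":0,"ay":0,"az":0},{"dx":0.08,"dy":0,"dz":0,"ax":0,"ay":0,"az":0},{"dx":0.08,"dy":0,"dz":0,"ax":0,"ay":0,"az":0}]' |head -1; python3 st.py
```

```text
clock: 15.1
t 15.1 box [-0.042  -0.0204  0.1034] F [ -3.1 -13.   20. ]
clock: 15.4
t 15.4 box [-0.0414 -0.0152  0.1036] F [ -0.9 -11.6  19.5]
```

```bash
python3 -m handwheel '[{"dx":0.12,"dy":0,"dz":0,"ax":0,"ay":0,"az":0},{"dx":0.12,"dy":0,"dz":0,"ax":0,"ay":0,"az":0},{"dx":0.12,"dy":0,"dz":0,"ax":0,"ay":0,"az":0}]' |head -1; python3 st.py;  python3 -m handwheel '[{"dx":0.12,"dy":0,"dz":0.01,"ax":0,"ay":0,"az":0},{"dx":0.12,"dy":0,"dz":0,"ax":0,"ay":0,"az":0},{"dx":0.12,"dy":0,"dz":0,"ax":0,"ay":0,"az":0}]' |head -1; python3 st.py; python3 pic.py 7
```

```text
clock: 15.7
t 15.7 box [-0.0409 -0.0059  0.1036] F [ -0.7 -13.4  18.7]
clock: 16.0
t 16.0 box [-0.0406  0.003   0.1036] F [ -0.4 -11.5  18.5]
```

```bash
python3 - <<'E'
import cv2
a=cv2.imread("pics/side7.png")[150:230,205:325]; cv2.imwrite("pics/s7.png",cv2.resize(a,None,fx=6,fy=6,interpolation=2))
E
```

```text
(no output)
```

View pics/s7.png

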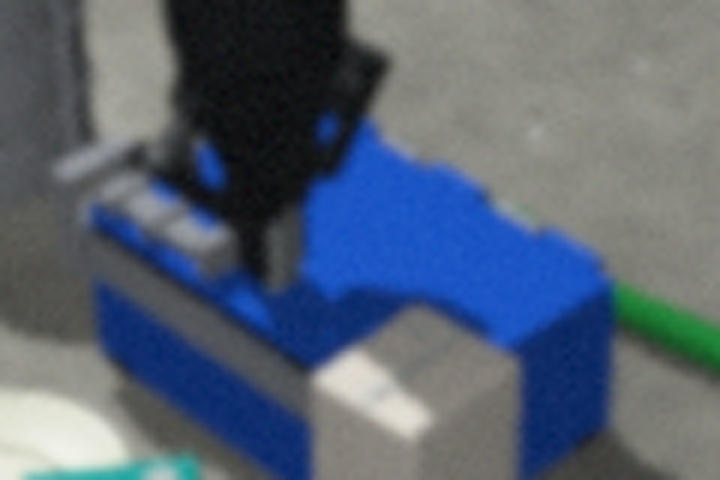

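The finger presses on the closed lid just short of the tab (crop about (220,250)). I'll press slightly more and push on.

```bash
python3 -m handwheel '[{"dx":0.1,"dy":0,"dz":0.04,"ax":0,"ay":0,"az":0},{"dx":0.12,"dy":0,"dz":0,"ax":0,"ay":0,"az":0},{"dx":0.12,"dy":0,"dz":0,"ax":0,"ay":0,"az":0}]' |head -1; python3 st.py;  python3 -m handwheel '[{"dx":0.12,"dy":0,"dz":0,"ax":0,"ay":0,"az":0},{"dx":0.12,"dy":0,"dz":0,"ax":0,"ay":0,"az":0}]' |head -1; python3 st.py;  python3 -m handwheel '[{"dx":0.12,"dy":0,"dz":0,"ax":0,"ay":0,"az":0},{"dx":0.12,"dy":0,"dz":0,"ax":0,"ay":0,"az":0}]' |head -1; python3 st.py
```

```text
clock: 16.4
t 16.4 box [-0.0403  0.0103  0.1031] F [ -0.9 -16.   20.8]
clock: 16.6
t 16.6 box [-0.0403  0.0163  0.1031] F [ -0.1 -17.7  21.9]
clock: 16.8
t 16.8 box [-0.0403  0.0223  0.103 ] F [ -0.8 -15.3  21.6]
```

```bash
python3 -m handwheel '[{"dx":0.12,"dy":0,"dz":0,"ax":0,"ay":0,"az":0},{"dx":0.12,"dy":0,"dz":0,"ax":0,"ay":0,"az":0}]' |head -1; python3 st.py;  python3 -m handwheel '[{"dx":0.1,"dy":0,"dz":0,"ax":0,"ay":0,"az":0},{"dx":0.1,"dy":0,"dz":0,"ax":0,"ay":0,"az":0}]' |head -1; python3 st.py;  python3 -m handwheel '[{"dx":0.08,"dy":0,"dz":0,"ax":0,"ay":0,"az":0},{"dx":0,"dy":0,"dz":0,"ax":0,"ay":0,"az":0}]' |head -1; python3 st.py
```

```text
clock: 17.0
t 17.0 box [-0.0403  0.0283  0.1031] F [ -0.2 -16.2  22.5]
clock: 17.2
t 17.2 box [-0.0403  0.0322  0.1031] F [ -0.7 -23.8  22.4]
clock: 17.4
t 17.4 box [-0.0403  0.0324  0.1031] F [ -1.3 -25.6  22.8]
```

There is a hard stop at y = 0.032 m, exactly where the fully home bolt should stop. I'll back off the tab and look, easing up slowly.

```bash
python3 -m handwheel '[{"dx":-0.15,"dy":0,"dz":0,"ax":0,"ay":0,"az":0},{"dx":-0.15,"dy":0,"dz":-0.04,"ax":0,"ay":0,"az":0},{"dx":-0.15,"dy":0,"dz":-0.06,"ax":0,"ay":0,"az":0},{"dx":0,"dy":0,"dz":-0.06,"ax":0,"ay":0,"az":0},{"dx":0,"dy":0,"dz":0,"ax":0,"ay":0,"az":0}]' |head -1; python3 st.py;  python3 -m handwheel '[{"dx":0,"dy":0,"dz":-0.06,"ax":0,"ay":0,"az":0},{"dx":0,"dy":0,"dz":0,"ax":0,"ay":0,"az":0}]' |head -1; python3 st.py;  python3 -m handwheel '[{"dx":0,"dy":0,"dz":-0.1,"ax":0,"ay":0,"az":0},{"dx":0,"dy":0,"dz":-0.1,"ax":0,"ay":0,"az":0}]' |head -1; python3 st.py; python3 pic.py 8
```

```text
clock: 17.9
t 17.9 box [-0.0407  0.0311  0.1048] F [ 4.5  2.1 10. ]
clock: 18.1
t 18.1 box [-0.0422  0.0307  0.105 ] F [3.8 1.5 8.2]
clock: 18.3
t 18.3 box [-0.046   0.0303  0.1075] F [-0.6 -1.1 -0.5]
```

```bash
python3 - <<'E'
import cv2
a=cv2.imread("pics/side8.png")[150:230,205:325]; cv2.imwrite("pics/s8.png",cv2.resize(a,None,fx=6,fy=6,interpolation=2))
E
```

```text
(no output)
```

View pics/s8.png

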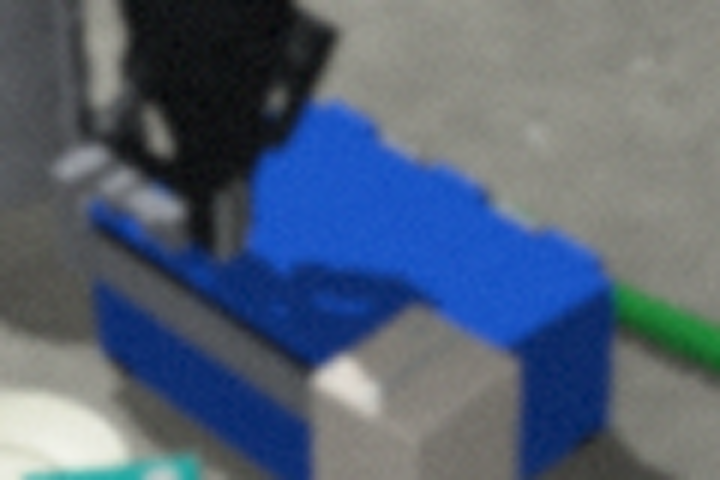

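The lid holds with zero contact force. The tab now sits by the staple, at about (160,215) in the crop. Now I'll retract upward and clear of the view.

```bash
python3 -m handwheel '[{"dx":-0.2,"dy":0,"dz":-0.4,"ax":0,"ay":0,"az":0},{"dx":-0.1,"dy":0,"dz":-0.8,"ax":0,"ay":0,"az":0},{"dx":0,"dy":0,"dz":-0.95,"ax":0,"ay":0,"az":0},{"dx":0,"dy":0,"dz":-0.95,"ax":0,"ay":0,"az":0},{"dx":0,"dy":0,"dz":-0.95,"ax":0,"ay":0,"az":0},{"dx":0,"dy":0,"dz":-0.95,"ax":0,"ay":0,"az":0},{"dx":0,"dy":0,"dz":-0.95,"ax":0,"ay":0,"az":0},{"dx":0,"dy":0,"dz":-0.95,"ax":0,"ay":0,"az":0}]'|head -2; python3 -m handwheel '[{"dx":0.9,"dy":-0.4,"dz":0,"ax":0,"ay":0,"az":0},{"dx":0.9,"dy":-0.4,"dz":0,"ax":0,"ay":0,"az":0},{"dx":0.9,"dy":-0.4,"dz":0,"ax":0,"ay":0,"az":0},{"dx":0.9,"dy":-0.4,"dz":0,"ax":0,"ay":0,"az":0},{"dx":0.9,"dy":-0.4,"dz":0,"ax":0,"ay":0,"az":0},{"dx":0.9,"dy":-0.4,"dz":0,"ax":0,"ay":0,"az":0},{"dx":0.9,"dy":-0.4,"dz":0,"ax":0,"ay":0,"az":0},{"dx":0.9,"dy":-0.4,"dz":0,"ax":0,"ay":0,"az":0},{"dx":0.9,"dy":-0.4,"dz":0,"ax":0,"ay":0,"az":0},{"dx":0.9,"dy":-0.4,"dz":0,"ax":0,"ay":0,"az":0},{"dx":0.9,"dy":-0.4,"dz":0,"ax":0,"ay":0,"az":0},{"dx":0,"dy":0,"dz":0,"ax":0,"ay":0,"az":0}]'; python3 pic.py 9; python3 - <<'E'
import cv2
from h import *
v=np.load("box.npy")
a=cv2.imread("pics/top9.png")[140:260,185:325]; cv2.imwrite("pics/t9.png",cv2.resize(a,None,fx=5,fy=5,interpolation=2))
for b in(0,.02,.025): print(b,(proj("top",box2w(v,[lid(.0,.116,y,.027) for y in(.018+b,.026+b,.022+4e-3+.082+b)]))-[185,140])*5)
E
```

```text
clock: 19.2
eef_pos: [0.518, 0.111, 0.2821]
clock: 20.4
eef_pos: [0.3433, 0.3204, 0.281]
tool_rot: [0.601, 0.799, -0.0, -0.0]
ft_force: [0.1, -0.2, 0.7]
grip_width: -0.0
0 [[367.7084 486.0222]
 [347.5827 491.2666]
 [140.8747 545.1317]]
0.02 [[317.3806 499.1369]
 [297.2367 504.3861]
 [ 90.3419 558.2998]]
0.025 [[304.7915 502.4174]
 [284.6431 507.6678]
 [ 77.7015 561.5937]]
```

View pics/t9.png

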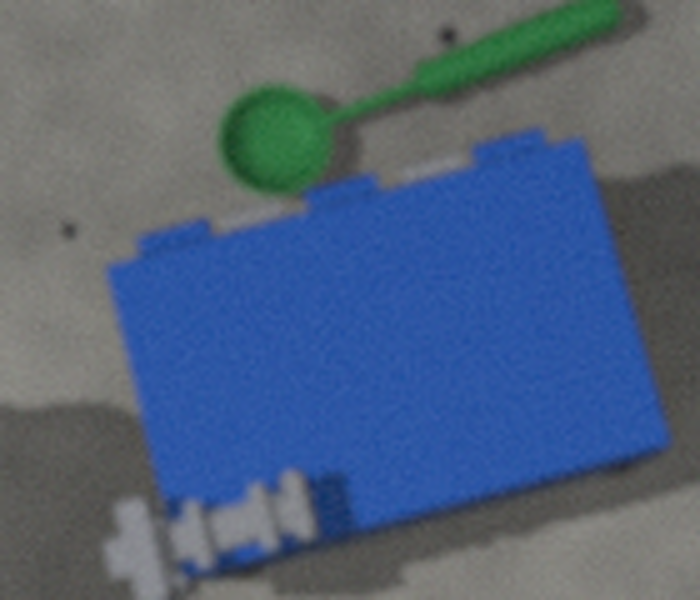

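View pics/c9.png

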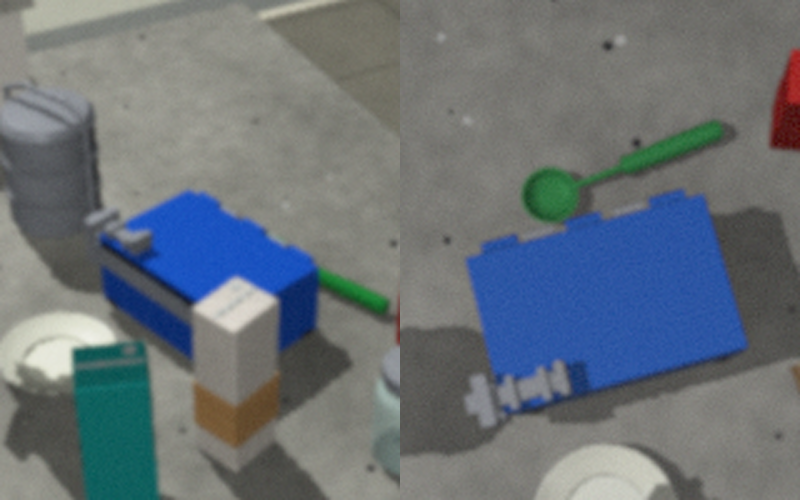

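```bash
python3 -c "
from workcell import bot
print(bot.job_done(), bot.get_obs()['clock'])"
```

```text
the job is handed in; nothing more can be done
the job is handed in; nothing more can be done
```

I pushed the small white carton over inside the bento box, then brought the lid down and bolted it shut. I handed the job in at about 20.5 s; no verdict was reported.

- **Carton:** It was seen lying inside the box, with the lid still open, before I closed it. I could not see it after that.
- **Lid and seal:** The seal began to push back at about 0.03 rad (estimated). I pressed to about 20–22 N vertically and held that while sliding. The largest combined force I read was about 34 N, under the 50 N limit.
- **Bolt:** The fingertip carried the bolt to a hard stop, where the sideways force rose from 16 to 25 N. It stopped at 32 mm from the lid's middle, which matches the full 25 mm of travel.
- **After letting go:** The force read zero and the lid stayed down. The last pictures show the lid flat and the bar's end beyond the staple.
- **Bystanders:** The tiffin carrier, saucer and spoon look unmoved. The jar was mostly outside the last crops and I did not check it separately; the arm never went near it.
- **Disagreement:** The blurred top view puts the tab at about 22–24 mm, slightly less than the 25 mm implied by the hard stop. Either is above the required 20 mm.

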